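# Drop the back into a mirror frame and turn its buttons

### The arm

A 6-joint arm with a two-finger parallel gripper is mounted at the origin on the work surface. World frame = base frame: x ahead of the robot, y to its left, z up, the work surface at z = 0. Lengths are in m, angles in degrees, forces in N, time in s.
With the tool pointing down it reaches from about 0.35 to 0.875 m from the base axis. Payload 4.2 kg.
Tool frame: the origin (TCP) lies between the finger pads; the fingertips stand 19 mm ahead of it and the grasp point (between the pads) is the TCP; z points along the fingers, y is the line along which they close (so a half turn about z gives the same grasp; the last joint's range is limited). The gripper opens to 87 mm and grips with 3 to 60 N. Pads are 19 mm wide; open, the fingers measure 117 mm over their backs; the gripper's body (75 mm by 190 mm) begins 51 mm behind the grasp point.
Start: joints at [-54.569, 22.042, 0.453, 0, -68.411, -14.817], TCP at [0.22, -0.585, 0.212] pointing down, gripper open.
Joint ranges: [-179.83, 179.83], [-69.29, 118.12], [-61.27, 80.66], [-181.25, 117.63], [-171.15, -9.14], [-177.46, 177.46]. Speed limits (degrees/s): [159.86, 159.86, 180, 180, 180, 180].

### API

Orientations are given as a 3x3 rotation matrix whose columns are the frame's x, y, z axes.
In Python, from station import r gives the robot as it stands.
- The arm moves only by the tool drive_tool, never from a script. Its argument "steps" is one flat list of numbers, 7 for each row, row after row: the turn, a rotation vector about the tool's x, y, z in rad, then the shift along the tool's x, y, z in m, then the opening, from 0 (shut) to 1 (fully open). A call has 1 to 10 rows; each row shifts and turns the commanded pose from where the row before left it, along the tool's axes as they then stand; what a row does not reach is not made up. A row lasts 1/12 s, in which the tool goes at most 41.7 mm and 7.16 degrees, less where a joint would pass 70% of its speed; a pose out of reach is approached as far as the arm can. A call is refused whole if a number of a shift passes 0.0417 or a number of a turn 0.125, either way. A call with a gripper value outside its range is refused whole. The fingers move at their own pace and stop on an object; the grip force is fixed at half the most. Time passes only in rows, so rows that do not move let the fingers close. It gives the time, the measured TCP pose, the force, the opening and the grip force at its end, in the units of the state.
- r.sense(): the state, without advancing time (a new reading comes with each control period).
- r.capture(name): name is "scene" or "top" or "wrist"; returns the picture (480x640x3 uint8, blue, green, red); there is no depth.
- r.camera_params(name): a dict with "camera_matrix" (3x3 intrinsics, pixels), "extrinsics" (4x4, takes a point from world to camera coordinates). Camera axes: x right, y down, z forward; pixel columns grow to the right and rows downward; lengths in m; the calibration is good to about 2 mm. A picture is of the moment at which its call begins: read the wrist's pose just before it. camera_params takes no time and is no camera call; for the wrist camera it gives the pose at the moment of the call.
- r.finish_job(): hands the job in; it is judged then, once.
The state is a dict: "time_s": time; "joints": joint angles; "joint_velocities": joint speeds; "effort": joint torques, N m; "tcp_pos": TCP position; "ee_rot": TCP orientation; "wrist_force": force on the tool from outside, world axes, zero at the start; "moment": the same for the moment, N m; "gripper_width": opening from 0.0 (shut) to 1.0 (fully open); "gripper_force": force on a finger pad.
Only numpy, scipy, OpenCV 4.12 (cv2) and the standard library are available. Lean on these libraries where they do the work, as an engineer would, in place of code of your own. Each camera call takes 0.05 s, during which the arm holds its last target. There are 200 camera calls.

### The job

The round mirror frame lies face down on the bench with its plywood back resting on the rim beside the rebate. Without picking it up, gently push the back with the fingertips across the rim until it drops into the rebate and lies flat, fully home; then push both wooden turn buttons round with a fingertip until they point straight at the middle of the back and hold it in. Pinch and lift nothing, and leave the pencil on the frame and the jar, gouge, rosette and sanding block around it where they are.

Things in the scene. Friction and masses are not known exactly. Their poses are not given: they have to be found in the camera images.
- mirror_frame: Round walnut mirror frame, 210 mm across, fixed, lying face down on a black rubber mat (236 mm square). Its flat back face is 33 mm above the bench. Origin: under its middle at bench height, z up. At the start the plywood back lies towards the frame's +x (within 30 degrees), button_a is at +y, button_b at -y, a pencil on the rim at -x.
- rebate (a point): Middle of the rebate's mouth, level with the frame's back face. The rebate is the round recess for the back: 104 mm in diameter, 10 mm deep, with a flat grey floor (back of the mirror glass).
- back: Plain round plywood disc, the mirror's back: 100 mm across, 9 mm thick, about 45 g, loose. Origin: centre of its underside. Starts flat on the frame's back face, 34 to 52 mm off the rebate's middle. Pushed, it stays level until about 14 mm off the middle, then its leading edge dips; it drops home when within 2 mm of the middle. Home, its top is 1 mm below the frame's back face.
- button_a (a joint): Wooden turn button (catch) at the frame's +y side, turning on an upright screw with some friction (1 to 2 N at 30 mm), staying where left. Value 0: its arm points at the middle of the rebate (closed, over the edge of the back). It grows clockwise seen from above; about 1.6: aside, arm along the rim towards the frame's -x. Starts at 1.3 to 1.8; stops at -1.0 and 2.1.
- button_a_pivot (a point): Screw axis of button_a, 82 mm from the middle of the rebate, at the level of the button's top (12.5 mm above the frame's back face). The button is 10 mm thick (underside 2.5 mm above the back face) with a round heel of 10 mm radius here.
- button_a_tip (a point): End of the arm of button_a, level with its top, on its middle line, 44 mm from the screw. The arm is 18 mm wide with straight sides and a round end.
- button_b (a joint): Wooden turn button (catch) at the frame's -y side, turning on an upright screw with some friction (1 to 2 N at 30 mm), staying where left. Value 0: its arm points at the middle of the rebate (closed, over the edge of the back). It grows counter-clockwise seen from above; about 1.6: aside, arm along the rim towards the frame's -x. Starts at 1.3 to 1.8; stops at -1.0 and 2.1.
- button_b_pivot (a point): Screw axis of button_b, 82 mm from the middle of the rebate, at the level of the button's top (12.5 mm above the frame's back face). The button is 10 mm thick (underside 2.5 mm above the back face) with a round heel of 10 mm radius here.
- button_b_tip (a point): End of the arm of button_b, level with its top, on its middle line, 44 mm from the screw. The arm is 18 mm wide with straight sides and a round end.
- pencil: Bystander: flat carpenter's pencil stub, 82 x 15 x 8 mm, lying on the frame's rim, across from the plywood back. Origin: middle of its underside.
- screw_jar: Bystander: small glass jar of screws with a steel lid, 52 mm across, 62 mm tall, beside the frame. Origin: centre of its underside.
- gouge: Bystander: carving gouge with a wooden handle, 240 mm long, 28 mm high, lying beside the frame. Origin: middle of its length, on the bench.
- rosette: Bystander: small carved wooden rosette, 64 mm in diameter, 20 mm high, lying on the bench beside the frame. Origin: centre of its underside.
- sanding_block: Bystander: cork sanding block, 70 x 45 x 30 mm, with a strip of wood let into its top, beside the frame. Origin: centre of its underside.
Things that resemble listed ones, but are neither listed nor needed, are in the scene too. What is meant by the back is not turquoise or yellow, and is the smaller of those in its own colour.

How it is judged (in metres and radians):
On the way, in this order (a step that is already met when the one before it is completed fails the run):
1. the plywood back lies flat in the rebate, fully home (horizontal distance between back and rebate below 0.0045 m and z of back in the frame of mirror_frame between 0.0205 and 0.0255 m and angle between back's own z axis and vertical below 0.05 rad), for 0.2 s.
2. both turn buttons point at the middle of the back (value of joint button_a between -0.35 and 0.35 rad and value of joint button_b between -0.35 and 0.35 rad), for 0.2 s.
At the end, for the whole second after the job is handed in: The plywood back lies in the rebate: middle within 4.5 mm of the middle of the rebate, underside within 2.5 mm of the rebate's floor, level within 0.05 rad, at rest; both turn buttons point at the middle within 0.35 rad (values between -0.35 and 0.35) (all of step 1 and all of step 2 and linear speed of back below 0.02 m/s); the robot touches nothing.
It fails at once if the plywood back is lifted (more than 12 mm above the frame's back face) or tipped up on edge (z of back in the frame of mirror_frame above 0.045 m or angle between back's own z axis and vertical above 0.6 rad).
It fails at once if the plywood back is pushed off the frame (its middle more than 90 mm from the middle of the rebate) (horizontal distance between back and mirror_frame above 0.09 m).
It fails at once if the fingers press on the plywood back with more than 45 N (the glass lies under it) (contact force between the fingers and back above 45 N).
It fails at once if the pencil, jar, gouge, rosette or sanding block is moved by more than 20 mm (distance of any of pencil, screw_jar, gouge, rosette, sanding_block from where it was at the start of the episode above 0.02 m).
It also fails if it takes over 58 s, if anything falls off the work surface, if the arm or the gripper's body presses on something with over 40 N, if the wrist force passes 120 N, or if a joint passes its speed limit or range.

## Working session

There is one attempt and no reset: what is moved stays moved. The work goes in short steps, Python scripts to look and compute and a tool call to move; the robot and the scene stay as the last step left them, time stands still between calls to the robot, and variables do not carry over. Pictures are saved under pics/ and viewed, at most 10 in all, crops included, and the job is handed in when it is done.

Besides the shell and the picture viewer there is one more tool, called after ">>>" by a JSON object that holds its "name" and its "arguments". drive_tool: Moves the arm, as the interface text tells. Its arguments: {"type":"object","properties":{"steps":{"type":"array"}},"required":["steps"]}

```bash
mkdir -p pics; python3 - <<'E'
from station import r
import cv2
for n in("top","scene"):
    cv2.imwrite(f"pics/{n}0.png",r.capture(n)); p=r.camera_params(n); print(n,p["camera_matrix"],p["extrinsics"])
s=r.sense();print(s["time_s"],s["tcp_pos"],s["ee_rot"],s["wrist_force"])
E
```

```text
top [[512.72627661   0.         323.57443711]
 [  0.         512.72627661 242.13184616]
 [  0.           0.           1.        ]] [[ 0.00806863 -0.99991654 -0.01008994  0.03255701]
 [-0.99628625 -0.00717351 -0.08580353  0.56124634]
 [ 0.08572399  0.01074479 -0.99626098  0.89314499]
 [ 0.          0.          0.          1.        ]]
scene [[449.00655375   0.         321.76262834]
 [  0.         449.00655375 237.31946774]
 [  0.           0.           1.        ]] [[-0.21165568  0.97719667 -0.01698669  0.09994139]
 [ 0.61688806  0.12009356 -0.77783459 -0.30617661]
 [-0.75805738 -0.17511199 -0.62823945  1.31270435]
 [ 0.          0.          0.          1.        ]]
0.1 [ 0.21986475 -0.58445502  0.21087811] [[-9.36040088e-01 -3.51892543e-01 -7.69288072e-04]
 [-3.51893373e-01  9.36038368e-01  1.79677659e-03]
 [ 8.78108684e-05  1.95256229e-03 -9.99998090e-01]] [-0.54816934  0.2698493  -0.25489814]
```

View pics/top0.png

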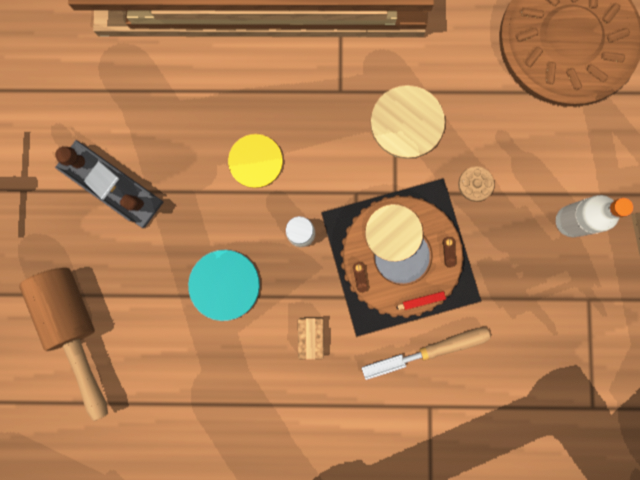

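View pics/scene0.png

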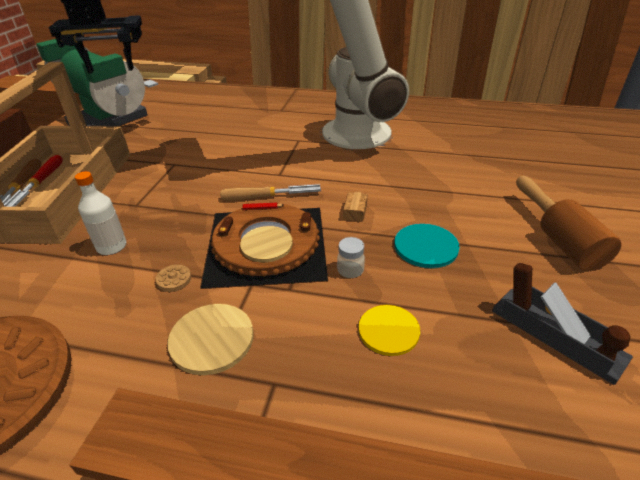

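The top view shows these plywood-like discs: on the frame (394,233), a larger one on the bench (408,121), yellow (255,160) and turquoise (224,285). By the description I choose (394,233). Button_a is at (361,277), button_b at (450,251), the pencil at (421,300) and the jar at (300,232). Next is a close crop and the measurements.

```bash
cat > h.py <<'E'
import numpy as np, cv2
from station import r
def unproj(uv,z,name="top",p=None):
    p=p or r.camera_params(name); K=p["camera_matrix"];E=p["extrinsics"];R=E[:3,:3];t=E[:3,3]
    c=-R.T@t; d=R.T@np.linalg.inv(K)@np.array([uv[0],uv[1],1.]); return c+d*(z-c[2])/d[2]
def proj(P,name="top",p=None):
    p=p or r.camera_params(name); q=p["extrinsics"][:3,:3]@np.asarray(P,float)+p["extrinsics"][:3,3]; q=p["camera_matrix"]@q; return q[:2]/q[2]
E
python3 - <<'E'
from h import *
im=cv2.imread("pics/top0.png")
c=cv2.resize(im[170:345,310:500],None,fx=4,fy=4,interpolation=cv2.INTER_CUBIC)[:600+100]
cv2.imwrite("pics/crop0.png",cv2.resize(c,(651,600)))
C=[unproj(u,0.001) for u in((322,212),(445,180),(480,300),(357,335))]
for a in C: print(a.round(4))
print("mid",np.mean(C,0).round(4),[round(float(np.linalg.norm(C[i]-C[i-1])),4) for i in range(4)])
hsv=cv2.cvtColor(im,cv2.COLOR_BGR2HSV);g=cv2.inRange(hsv,(18,50,150),(32,200,255));g[:185]=0;g[290:]=0;g[:,:355]=0;g[:,435:]=0
g=cv2.morphologyEx(g,cv2.MORPH_OPEN,np.ones((5,5)))
cs=max(cv2.findContours(g,0,2)[0],key=cv2.contourArea);print(cv2.minEnclosingCircle(cs),cv2.contourArea(cs),unproj(cv2.minEnclosingCircle(cs)[0],.042))
E
```

```text
[0.6187 0.0404 0.001 ]
[ 0.68   -0.1866  0.001 ]
[ 0.4598 -0.2472  0.001 ]
[ 0.3951 -0.0246  0.001 ]
mid [ 0.5384 -0.1045  0.001 ] [0.2329, 0.2351, 0.2283, 0.2317]
((393.3943786621094, 233.031005859375), 28.751195907592773) 2422.0 [ 0.57636939 -0.08575124  0.042     ]
```

View pics/crop0.png

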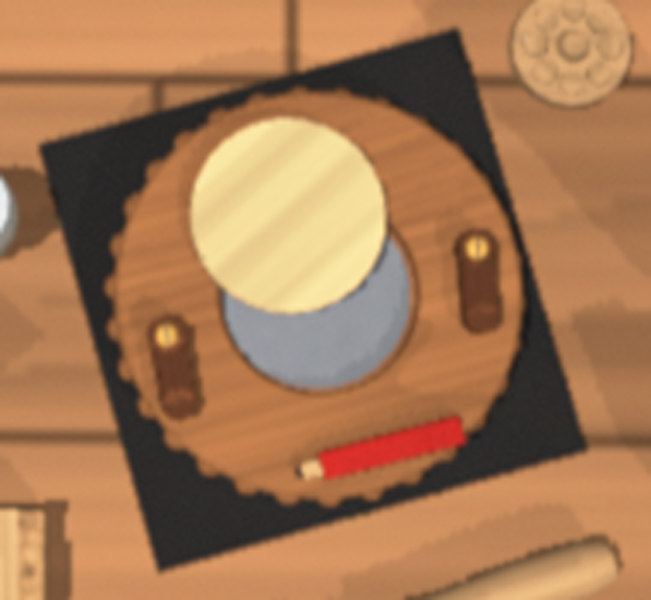

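The crop confirms the choice: a plain disc of about 57 px, partly over the grey rebate floor. The pivots are at crop (167,335) and (477,248), the tips at (183,415) and (486,331), and the pencil runs from (300,471) to (462,430).

```bash
python3 - <<'E'
from h import *
s=190/651; f=lambda x,y:(310+x*s-.4,170+y*s-.4)
pa,pb=unproj(f(167,335),.0455),unproj(f(477,248),.0455)
ta,tb=unproj(f(183,417),.0455),unproj(f(486,333),.0455)
m=(pa+pb)/2; y=pa-pb; print("sep",np.linalg.norm(y)); y/=np.linalg.norm(y); x=np.array([y[1],-y[0],0])
print("mid",m,"yaw",np.degrees(np.arctan2(x[1],x[0])))
F=lambda P:((P-m)@x*1e3,(P-m)@y*1e3)
for n,P in dict(back=unproj((393.4,233),.042),ta=ta,tb=tb,reb=unproj(f(318,290),.033),penc=unproj(f(385,450),.041),jar=unproj((300,232),.062),block=unproj((312,338),.03)).items():print(n,P.round(4),np.round(F(P),1))
d=unproj((393.4,233),.042)-m;print(np.degrees(np.arctan2(d[1],d[0])),np.hypot(*d[:2]))
print("arms deg",np.degrees(np.arctan2(*(ta-pa)[1::-1])),np.degrees(np.arctan2(*(tb-pb)[1::-1])),np.linalg.norm(ta-pa),np.linalg.norm(tb-pb),pa,pb)
E
```

```text
sep 0.1639717732393783
mid [ 0.53826176 -0.10298223  0.0455    ] yaw 16.096302777038765
back [ 0.5764 -0.0858  0.042 ] [41.4  6. ]
ta [ 0.4742 -0.0324  0.0455] [-42.   85.6]
tb [ 0.5178 -0.1857  0.0455] [-42.6 -73.8]
reb [ 0.5398 -0.1026  0.033 ] [ 1.5 -0.1]
penc [ 0.4583 -0.135   0.041 ] [-85.7  -8.6]
jar [0.5749 0.0771 0.062 ] [ 85.2 162.9]
block [0.3919 0.0557 0.03  ] [-96.6 193. ]
24.287480118026746 0.04186800244775487
arms deg -168.81979550175367 -174.71797375227123 0.042170683444424394 0.043389296716631276 [ 0.51553096 -0.02421043  0.0455    ] [ 0.56099257 -0.18175403  0.0455    ]
```

>>> {"name": "drive_tool", "arguments": {"steps": [0,0,-0.0065,-0.033,0.02,0,0.575,0,0,-0.0065,-0.033,0.02,0,0.575,0,0,-0.0065,-0.033,0.02,0,0.575,0,0,-0.0065,-0.033,0.02,0,0.575,0,0,-0.0065,-0.033,0.02,0,0.575,0,0,-0.0065,-0.033,0.02,0,0.575,0,0,-0.0065,-0.033,0.02,0,0.575,0,0,-0.0065,-0.033,0.02,0,0.575,0,0,-0.0065,-0.033,0.02,0,0.575,0,0,-0.0065,-0.033,0.02,0,0.575]}}

```text
time_s: 0.93
tcp_pos: [0.45, -0.2729, 0.2116]
ee_rot: [[-0.911, -0.412, -0.0], [-0.412, 0.911, 0.0], [0.0, 0.0, -1.0]]
wrist_force: [0.5, 0.2, -0.1]
gripper_width: 0.578
gripper_force: 0.0
```

```bash
cat >> h.py <<'E'
def go(x,y,z,yaw=None):
    """remaining move in tool axes to world TCP target; yaw = wanted tool-x heading, deg"""
    s=r.sense();R=np.array(s["ee_rot"]);d=R.T@(np.array([x,y,z])-s["tcp_pos"]);h=np.degrees(np.arctan2(R[1,0],R[0,0]))
    print("t",round(s["time_s"],2),"pos",np.round(s["tcp_pos"],4),"hdg",round(h,2),"tool d",d.round(4),"turn z",None if yaw is None else round(-np.radians((yaw-h+180)%360-180),3),"F",np.round(s["wrist_force"],1),"g",round(s["gripper_width"],3),"tilt",R[:2,2].round(4))
E
python3 -c "
from h import *
go(.634,-.0600,.055,204.3)"
```

```text
t 0.93 pos [ 0.45   -0.2729  0.2116] hdg -155.64 tool d [-0.2555  0.118   0.1566] turn z 0.001 F [ 0.5  0.2 -0.1] g 0.578 tilt [-0.0005  0.0003]
```

>>> {"name": "drive_tool", "arguments": {"steps": [0,0,0,-0.032,0.0148,0.008,0.575,0,0,0,-0.032,0.0148,0.008,0.575,0,0,0,-0.032,0.0148,0.008,0.575,0,0,0,-0.032,0.0148,0.008,0.575,0,0,0,-0.032,0.0148,0.008,0.575,0,0,0,-0.032,0.0148,0.008,0.575,0,0,0,-0.032,0.0148,0.008,0.575,0,0,0,-0.032,0.0148,0.008,0.575,0,0,0,0,0,0.02,0.575,0,0,0,0,0,0,0.575]}}

```text
time_s: 1.77
tcp_pos: [0.6319, -0.0596, 0.1228]
ee_rot: [[-0.911, -0.413, -0.009], [-0.413, 0.911, 0.0], [0.008, 0.004, -1.0]]
wrist_force: [-1.3, 0.1, -1.9]
gripper_width: 0.577
gripper_force: 0.0
```

```bash
python3 -c "
from h import *
go(.634,-.0600,.055,204.3)
p=r.camera_params('wrist');im=r.capture('wrist')
for n,P in dict(mid=(.538,-.103,.033),back=(.5764,-.0858,.042)).items():
  q=proj(P,p=p);print(n,q);cv2.circle(im,tuple(int(v) for v in q),3,(0,0,255),-1)
for k in range(72):
  a=k*np.pi/36
  for c,z,col,R in(((.538,-.103),.033,(255,0,0),.052),((.5764,-.0858),.042,(0,0,255),.05)):
    q=proj((c[0]+R*np.cos(a),c[1]+R*np.sin(a),z),p=p);cv2.circle(im,tuple(int(v) for v in q),1,col,-1)
cv2.imwrite('pics/w1.png',im)"
```

```text
t 1.77 pos [ 0.6319 -0.0596  0.1228] hdg -155.58 tool d [-0.0022 -0.0015  0.0678] turn z 0.002 F [-1.3  0.1 -1.9] g 0.577 tilt [-0.0088  0.0004]
mid [319.91708669  72.47290332]
back [319.60821204 148.70322647]
```

View pics/w1.png

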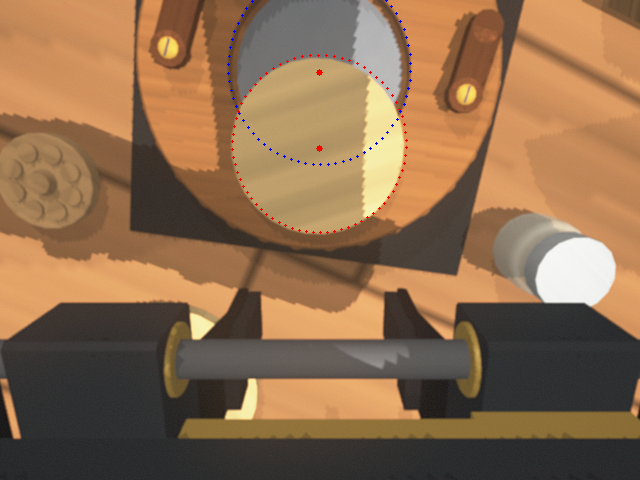

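The wrist view shows the back at (319,148) and the rebate at (320,72). The predicted circles fit both to about 1 mm, so I descend behind the disc.

>>> {"name": "drive_tool", "arguments": {"steps": [0,0,0,-0.002,-0.001,0.02,0.575,0,0,0,0,0,0.02,0.575,0,0,0,0,0,0.018,0.575,0,0,0,0,0,0.008,0.575,0,0,0,0,0,0,0.575,0,0,0,0,0,0,0.575]}}

```text
time_s: 2.32
tcp_pos: [0.6364, -0.0623, 0.0628]
ee_rot: [[-0.911, -0.412, 0.001], [-0.412, 0.911, -0.0], [-0.0, -0.001, -1.0]]
wrist_force: [-1.2, -0.1, 0.4]
gripper_width: 0.577
gripper_force: 0.0
```

```bash
python3 -c "
from h import *
d=np.array([.9114,.4115])
go(*(np.array([.538,-.103])+d*.0535),.056,204.3)"
```

```text
t 2.32 pos [ 0.6364 -0.0623  0.0628] hdg -155.69 tool d [0.0529 0.0034 0.0068] turn z 0.0 F [-1.2 -0.1  0.4] g 0.577 tilt [ 0.0007 -0.0004]
```

>>> {"name": "drive_tool", "arguments": {"steps": [0,0,0,0,0.0034,0.0034,0.575,0,0,0,0,0,0.0034,0.575,0,0,0,0.004,0,0,0.575,0,0,0,0.004,0,0,0.575,0,0,0,0.004,0,0,0.575,0,0,0,0.004,0,0,0.575,0,0,0,0.004,0,0,0.575,0,0,0,0.004,0,0,0.575,0,0,0,0.004,0,0,0.575,0,0,0,0,0,0,0.575]}}

```text
time_s: 3.15
tcp_pos: [0.6083, -0.0703, 0.0551]
ee_rot: [[-0.911, -0.412, -0.001], [-0.412, 0.911, 0.0], [0.001, 0.0, -1.0]]
wrist_force: [-0.8, 0.3, 0.3]
gripper_width: 0.576
gripper_force: 0.0
```

```bash
python3 -c "
from h import *
d=np.array([.9114,.4115])
go(*(np.array([.538,-.103])+d*.0535),.056,204.3)"
```

```text
t 3.15 pos [ 0.6083 -0.0703  0.0551] hdg -155.69 tool d [ 0.0241 -0.0009 -0.0009] turn z 0.0 F [-0.8  0.3  0.3] g 0.576 tilt [-0.0007  0.    ]
```

>>> {"name": "drive_tool", "arguments": {"steps": [0,0,0,0.004,-0.0008,0,0.575,0,0,0,0.004,0,-0.0005,0.575,0,0,0,0.004,0,0,0.575,0,0,0,0.003,0,0,0.575,0,0,0,0.003,0,0,0.575,0,0,0,0.002,0,0,0.575,0,0,0,0.002,0,0,0.575,0,0,0,0.001,0,0,0.575,0,0,0,0,0,0,0.575]}}

```text
time_s: 3.9
tcp_pos: [0.5885, -0.0802, 0.0556]
ee_rot: [[-0.911, -0.412, -0.0], [-0.412, 0.911, 0.0], [0.0, 0.0, -1.0]]
wrist_force: [-0.7, 0.0, 0.0]
gripper_width: 0.575
gripper_force: 0.0
```

```bash
python3 -c "
from h import *
d=np.array([.9114,.4115])
go(*(np.array([.538,-.103])+d*.0535),.056,204.3)
p=r.camera_params('wrist');im=r.capture('wrist')
for k in range(72):
  a=k*np.pi/36
  q=proj((.538+.052*np.cos(a),-.103+.052*np.sin(a),.033),p=p);cv2.circle(im,tuple(int(v) for v in q),1,(255,0,0),-1)
cv2.imwrite('pics/w2.png',im)"
```

```text
t 3.9 pos [ 0.5885 -0.0802  0.0556] hdg -155.66 tool d [ 0.0019 -0.     -0.0004] turn z 0.001 F [-0.7  0.   0. ] g 0.575 tilt [-0.  0.]
```

View pics/w2.png

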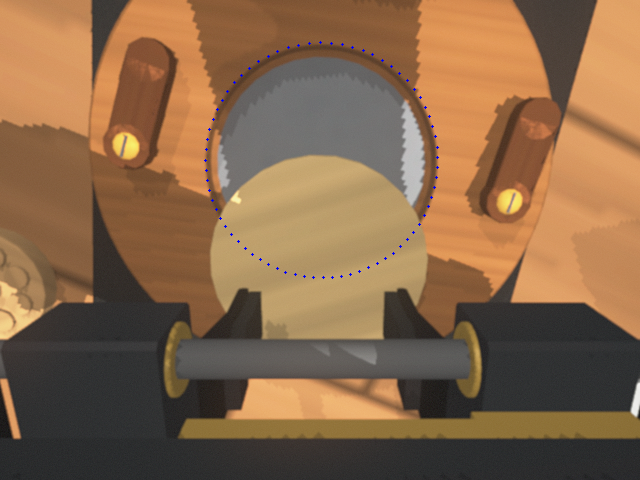

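The picture shows the disc centred near (319,262) with its leading edge at row 155, still about 40 mm off. I check where the fingertips project.

```bash
python3 -c "
from h import *
s=r.sense();R=np.array(s['ee_rot']);T=np.array(s['tcp_pos'])
p=r.camera_params('wrist')
for y in(-.025,.025,-.04):
  for x in(-.0095,.0095): print(x,y,proj(T+R@[x,y,.019],p=p).round(0), proj(T+R@[x,y,-.02],p=p).round(0))
for v in(155,):
  for z in(.042,.033):
    q=unproj((319,v),z,p=p);print(q,np.linalg.norm(q[:2]-[.538,-.103]))
q=(unproj((211,262),.042,p=p)+unproj((427,262),.042,p=p))/2;print(q,np.linalg.norm(q[:2]-[.538,-.103]))
cv2.imwrite('pics/s2.png',cv2.resize(r.capture('scene')[150:310,160:380],None,fx=3.6,fy=3.6,interpolation=cv2.INTER_CUBIC))"
```

```text
-0.0095 -0.025 [270. 306.] [258. 346.]
0.0095 -0.025 [269. 268.] [256. 302.]
-0.0095 0.025 [373. 306.] [385. 346.]
0.0095 0.025 [375. 268.] [387. 302.]
-0.0095 -0.04 [239. 305.] [221. 346.]
0.0095 -0.04 [237. 268.] [217. 302.]
[ 0.53238168 -0.1068668   0.042     ] 0.00682038356785549
[ 0.53302304 -0.10664852  0.033     ] 0.006171048673642628
[ 0.57602768 -0.08721232  0.042     ] 0.04117469488362595
```

View pics/s2.png

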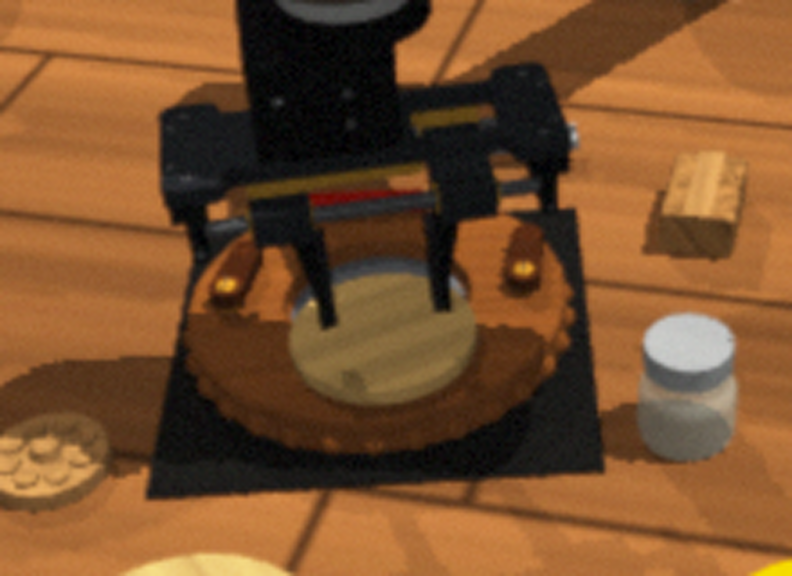

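The scene view shows the fingers above the disc, at crop (328,325) and (440,310). I work out the true tip height from those pixels.

```bash
python3 -c "
from h import *
s=r.sense();R=np.array(s['ee_rot']);T=np.array(s['tcp_pos']);print(T,s['joints'])
p=r.camera_params('scene')
for z in(.019,.01,0,-.01,-.02):
  print(z,[(((proj(T+R@[x,y,z],p=p)-[160,150])*3.6).round(0)).tolist() for x,y in((-.0095,-.025),(.0095,-.025),(-.0095,.025),(.0095,.025),(0,-.03),(0,.03))])
"
```

```text
[ 0.58878239 -0.08011462  0.0555949 ] [ 7.85371881e+00  2.78144095e+01 -1.51518468e+01  4.19203186e-03
 -4.70224178e+01 -7.35113236e+01]
0.019 [[342.0, 369.0], [338.0, 346.0], [436.0, 354.0], [431.0, 332.0], [330.0, 359.0], [443.0, 342.0]]
0.01 [[340.0, 355.0], [336.0, 333.0], [435.0, 341.0], [430.0, 319.0], [328.0, 345.0], [442.0, 329.0]]
0 [[338.0, 341.0], [334.0, 318.0], [434.0, 327.0], [429.0, 304.0], [326.0, 331.0], [441.0, 314.0]]
-0.01 [[335.0, 326.0], [332.0, 303.0], [432.0, 312.0], [427.0, 290.0], [324.0, 316.0], [439.0, 299.0]]
-0.02 [[333.0, 310.0], [330.0, 288.0], [431.0, 296.0], [426.0, 274.0], [322.0, 301.0], [438.0, 284.0]]
```

The tips project about 27 mm higher than stated, near tool z −8 mm, and agree in both views. I back off and descend in small steps behind the disc, watching the force.

>>> {"name": "drive_tool", "arguments": {"steps": [0,0,0,-0.012,0,0,0.575,0,0,0,-0.012,0,0,0.575,0,0,0,-0.012,0,0,0.575,0,0,0,-0.012,0,0,0.575,0,0,0,0,0,0.003,0.575,0,0,0,0,0,0.003,0.575,0,0,0,0,0,0,0.575]}}

```text
time_s: 4.58
tcp_pos: [0.6309, -0.0605, 0.0483]
ee_rot: [[-0.911, -0.412, -0.003], [-0.412, 0.911, 0.0], [0.003, 0.001, -1.0]]
wrist_force: [-0.7, -1.1, 0.4]
gripper_width: 0.577
gripper_force: 0.0
```

>>> {"name": "drive_tool", "arguments": {"steps": [0,0,0,0,0,0.003,0.575,0,0,0,0,0,0.002,0.575,0,0,0,0,0,0,0.575]}}

```text
time_s: 4.83
tcp_pos: [0.6316, -0.0606, 0.044]
ee_rot: [[-0.911, -0.412, -0.001], [-0.412, 0.911, -0.0], [0.001, 0.001, -1.0]]
wrist_force: [0.4, 0.5, 0.2]
gripper_width: 0.575
gripper_force: 0.0
```

```bash
python3 -c "
from h import *
go(.538,-.103,.056,204.3)
s=r.sense();R=np.array(s['ee_rot']);T=np.array(s['tcp_pos']);p=r.camera_params('scene')
im=r.capture('scene')[150:310,160:380]
for z in(.019,0,-.01): print(z,[(((proj(T+R@[x,y,z],p=p)-[160,150])*3.6).round(0)).tolist() for x,y in((-.0095,-.025),(.0095,-.025),(-.0095,.025),(.0095,.025))])
cv2.imwrite('pics/s3.png',cv2.resize(im,None,fx=3.6,fy=3.6,interpolation=cv2.INTER_CUBIC))"
```

```text
t 4.83 pos [ 0.6316 -0.0606  0.044 ] hdg -155.69 tool d [ 1.027e-01 -1.000e-04 -1.190e-02] turn z 0.0 F [0.4 0.5 0.2] g 0.575 tilt [-0.0013 -0.    ]
0.019 [[353.0, 445.0], [350.0, 420.0], [451.0, 430.0], [446.0, 405.0]]
0 [[349.0, 417.0], [346.0, 393.0], [449.0, 402.0], [443.0, 378.0]]
-0.01 [[347.0, 402.0], [343.0, 378.0], [447.0, 387.0], [442.0, 363.0]]
```

View pics/s3.png

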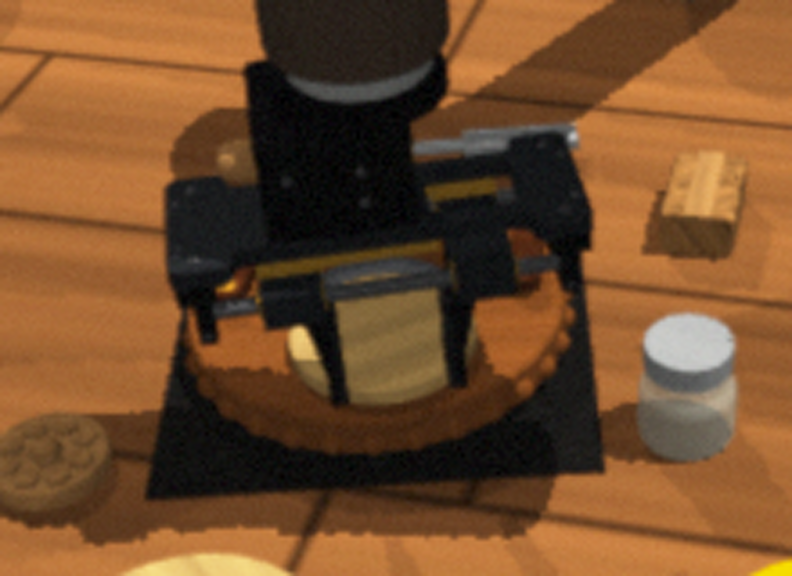

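The tips are at crop (342,403) and (456,386), which is tool z ≈ −10 mm (world about 54 mm) with no contact. So the fingertips really are about 28 mm shorter than stated, and I lower further.

>>> {"name": "drive_tool", "arguments": {"steps": [0,0,0,0,0,0.004,0.575,0,0,0,0,0,0.004,0.575,0,0,0,0,0,0.004,0.575,0,0,0,0,0,0.002,0.575,0,0,0,0,0,0,0.575,0,0,0,0,0,0,0.575]}}

```text
time_s: 5.38
tcp_pos: [0.6323, -0.0604, 0.0303]
ee_rot: [[-0.911, -0.412, -0.0], [-0.412, 0.911, -0.0], [0.0, 0.0, -1.0]]
wrist_force: [-0.4, 0.9, -0.4]
gripper_width: 0.572
gripper_force: 0.0
```

>>> {"name": "drive_tool", "arguments": {"steps": [0,0,0,0,0,0.001,0.575,0,0,0,0,0,0.001,0.575,0,0,0,0,0,0,0.575]}}

```text
time_s: 5.63
tcp_pos: [0.6323, -0.0603, 0.0284]
ee_rot: [[-0.911, -0.412, -0.0], [-0.412, 0.911, 0.0], [0.0, 0.0, -1.0]]
wrist_force: [-0.4, 1.0, 0.1]
gripper_width: 0.575
gripper_force: 0.0
```

>>> {"name": "drive_tool", "arguments": {"steps": [0,0,0,0,0,0.001,0.575,0,0,0,0,0,0.001,0.575,0,0,0,0,0,0,0.575]}}

```text
time_s: 5.88
tcp_pos: [0.6323, -0.0603, 0.0264]
ee_rot: [[-0.911, -0.412, -0.0], [-0.412, 0.911, 0.0], [0.0, 0.0, -1.0]]
wrist_force: [-0.0, 0.6, -0.1]
gripper_width: 0.571
gripper_force: 0.0
```

>>> {"name": "drive_tool", "arguments": {"steps": [0,0,0,0,0,0.001,0.575,0,0,0,0,0,0,0.575]}}

```text
time_s: 6.05
tcp_pos: [0.6323, -0.0604, 0.0254]
ee_rot: [[-0.911, -0.412, -0.0], [-0.412, 0.911, 0.0], [0.0, 0.0, -1.0]]
wrist_force: [0.3, 0.5, -0.5]
gripper_width: 0.577
gripper_force: 0.0
```

>>> {"name": "drive_tool", "arguments": {"steps": [0,0,0,0,0,0.001,0.575,0,0,0,0,0,0,0.575]}}

```text
time_s: 6.22
tcp_pos: [0.6323, -0.0603, 0.0244]
ee_rot: [[-0.911, -0.412, -0.0], [-0.412, 0.911, 0.0], [0.0, 0.0, -1.0]]
wrist_force: [-0.7, -1.3, -0.2]
gripper_width: 0.574
gripper_force: 0.0
```

>>> {"name": "drive_tool", "arguments": {"steps": [0,0,0,0,0,0.001,0.575,0,0,0,0,0,0,0.575]}}

```text
time_s: 6.38
tcp_pos: [0.6323, -0.0604, 0.0234]
ee_rot: [[-0.911, -0.412, -0.0], [-0.412, 0.911, 0.0], [0.0, 0.0, -1.0]]
wrist_force: [0.5, 0.8, -0.4]
gripper_width: 0.575
gripper_force: 0.0
```

>>> {"name": "drive_tool", "arguments": {"steps": [0,0,0,0,0,-0.003,0.575,0,0,0,0.003,0,0,0.575,0,0,0,0.003,0,0,0.575,0,0,0,0.003,0,0,0.575,0,0,0,0.003,0,0,0.575]}}

```text
time_s: 6.8
tcp_pos: [0.6213, -0.0654, 0.0267]
ee_rot: [[-0.911, -0.412, 0.001], [-0.412, 0.911, 0.0], [-0.001, -0.0, -1.0]]
wrist_force: [0.5, 0.8, 0.2]
gripper_width: 0.575
gripper_force: 0.2
```

>>> {"name": "drive_tool", "arguments": {"steps": [0,0,0,0.003,0,0,0.575,0,0,0,0.003,0,0,0.575,0,0,0,0.003,0,0,0.575,0,0,0,0,0,0,0.575]}}

```text
time_s: 7.13
tcp_pos: [0.6126, -0.0693, 0.0266]
ee_rot: [[-0.911, -0.412, -0.0], [-0.412, 0.911, 0.0], [0.0, 0.0, -1.0]]
wrist_force: [0.4, 0.9, 0.3]
gripper_width: 0.579
gripper_force: 0.0
```

```bash
cat >> h.py <<'E'
def disc():
    im=r.capture('wrist');p=r.camera_params('wrist');g=cv2.inRange(cv2.cvtColor(im,cv2.COLOR_BGR2HSV),(17,40,90),(32,175,255));g[280:]=0
    c=max(cv2.findContours(g,0,2)[0],key=cv2.contourArea).reshape(-1,2); b=c[c[:,0].argsort()]
    lead=c[c[:,1].argmin()]; print("lead",lead,unproj(lead,.042,p=p).round(4),"x range",b[0],b[-1]); return im
E
python3 -c "
from h import *
go(.538,-.103,.026,204.3)
cv2.imwrite('pics/w4.png',disc())"
```

```text
t 7.13 pos [ 0.6126 -0.0693  0.0266] hdg -155.68 tool d [ 0.0818 -0.      0.0006] turn z 0.0 F [0.4 0.9 0.3] g 0.579 tilt [-0.0005  0.    ]
lead [315  38] [ 0.52   -0.1136  0.042 ] x range [187 191] [458 180]
```

View pics/w4.png

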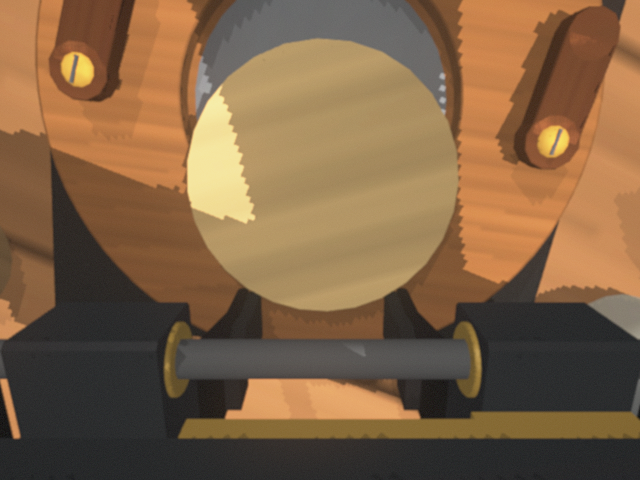

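The disc is now cradled between the fingertips at rows 290–311, its leading edge at (315,38), and it has moved about 12 mm to 29 mm off. I carry on pushing.

>>> {"name": "drive_tool", "arguments": {"steps": [0,0,0,0.004,0,0,0.575,0,0,0,0.004,0,0,0.575,0,0,0,0.004,0,0,0.575,0,0,0,0.004,0,0,0.575,0,0,0,0.003,0,0,0.575,0,0,0,0.002,0,0,0.575,0,0,0,0.002,0,0,0.575,0,0,0,0.002,0,0,0.575,0,0,0,0,0,0,0.575]}}

```text
time_s: 7.93
tcp_pos: [0.5898, -0.0795, 0.0264]
ee_rot: [[-0.911, -0.412, -0.001], [-0.412, 0.911, 0.0], [0.001, 0.0, -1.0]]
wrist_force: [-0.2, 1.0, -0.4]
gripper_width: 0.578
gripper_force: 0.0
```

```bash
python3 -c "
from h import *
go(.538,-.103,.026,204.3)
disc()"
```

```text
t 7.93 pos [ 0.5898 -0.0795  0.0264] hdg -155.68 tool d [ 0.0569 -0.0001  0.0005] turn z 0.0 F [-0.2  1.  -0.4] g 0.578 tilt [-0.001  0.   ]
lead [314  42] [ 0.4985 -0.1236  0.042 ] x range [190 189] [454 167]
```

>>> {"name": "drive_tool", "arguments": {"steps": [0,0,0,0.001,0,0,0.575,0,0,0,0.001,0,0,0.575,0,0,0,0.001,0,0,0.575,0,0,0,0.001,0,0,0.575,0,0,0,0,0,0,0.575]}}

```text
time_s: 8.4
tcp_pos: [0.5866, -0.081, 0.0265]
ee_rot: [[-0.911, -0.412, -0.0], [-0.412, 0.911, 0.0], [0.0, 0.0, -1.0]]
wrist_force: [-0.1, 0.0, -0.5]
gripper_width: 0.576
gripper_force: 0.0
```

```bash
python3 -c "
from h import *
go(.538,-.103,.026,204.3)
cv2.imwrite('pics/w5.png',disc())"
```

```text
t 8.4 pos [ 0.5866 -0.081   0.0265] hdg -155.67 tool d [ 0.0533 -0.      0.0005] turn z 0.001 F [-0.1  0.  -0.5] g 0.576 tilt [-0.0003  0.    ]
lead [318  49] [ 0.4966 -0.1231  0.042 ] x range [195 162] [450 187]
```

View pics/w5.png

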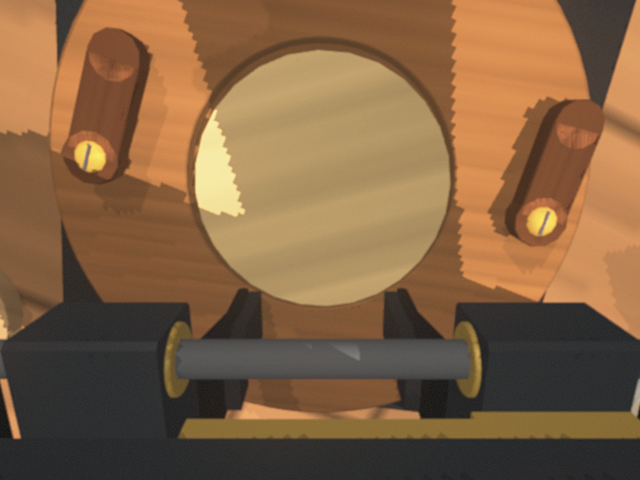

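The back sits centred in the rebate with an even ring around it (centre about (322,178), rows 50–305), so it is home. I lift, close the fingers and move to button_a's outer side.

>>> {"name": "drive_tool", "arguments": {"steps": [0,0,0,-0.002,0,-0.01,0.575,0,0,0,0,0,-0.02,0.575,0,0,0,0,0,-0.02,0,0,0,0.08,0.02,0.02,0,0,0,0,0.08,0.02,0.02,0,0,0,0,0.07,0.02,0.02,0,0,0,0,0,0.01,0.01,0,0,0,0,0,0,0,0,0]}}

```text
time_s: 9.12
tcp_pos: [0.498, -0.0353, 0.0775]
ee_rot: [[-0.981, -0.195, -0.001], [-0.195, 0.981, 0.0], [0.0, 0.0, -1.0]]
wrist_force: [-0.7, 0.4, -0.7]
gripper_width: 0.206
gripper_force: 0.0
```

```bash
python3 -c "
from h import *
go(.4805,-.0016,.0285,191.2)"
```

```text
t 9.12 pos [ 0.498  -0.0353  0.0775] hdg -168.75 tool d [0.0106 0.0364 0.049 ] turn z 0.001 F [-0.7  0.4 -0.7] g 0.206 tilt [-0.0006  0.0004]
```

>>> {"name": "drive_tool", "arguments": {"steps": [0,0,0,0.0053,0.018,0,0,0,0,0,0.0053,0.018,0,0,0,0,0,0,0,0,0,0,0,0,0,0,0.015,0,0,0,0,0,0,0.015,0,0,0,0,0,0,0.012,0,0,0,0,0,0,0.006,0,0,0,0,0,0,0,0]}}

```text
time_s: 9.78
tcp_pos: [0.483, -0.0034, 0.0276]
ee_rot: [[-0.981, -0.193, -0.002], [-0.193, 0.981, -0.001], [0.002, -0.0, -1.0]]
wrist_force: [0.4, 0.5, 0.3]
gripper_width: 0.004
gripper_force: 0.0
```

```bash
python3 -c "
from h import *
go(.4805,-.0016,.0285,191.2)
cv2.imwrite('pics/w6.png',disc())"
```

```text
t 9.78 pos [ 0.483  -0.0034  0.0276] hdg -168.85 tool d [ 0.0021  0.0023 -0.0009] turn z -0.001 F [0.4 0.5 0.3] g 0.004 tilt [-0.002  -0.0008]
lead [506  12] [0.3627 0.0354 0.042 ] x range [461 152] [639 115]
```

View pics/w6.png

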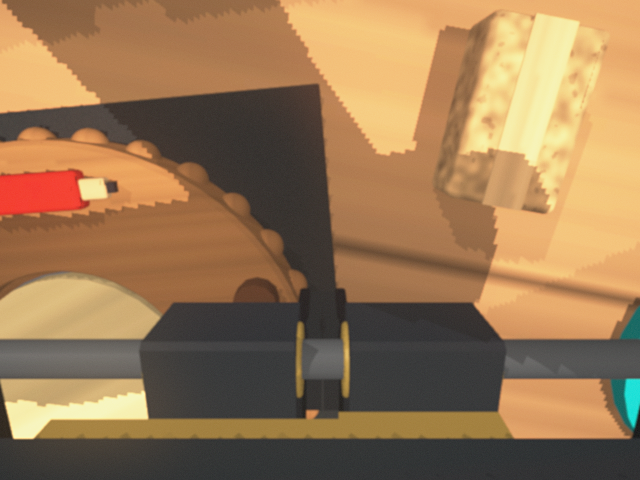

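The closed fingertips at (300–346,290) are about 20 mm across, and the arm end at (256,290) lies about 8 mm to their −y side. The pencil tip at (110,187) is clear.

>>> {"name": "drive_tool", "arguments": {"steps": [0,0,0,0.001,-0.0035,-0.0005,0,0,0,0,0.001,-0.0035,-0.0005,0,0,0,-0.1,0.0019,-0.0029,0,0,0,0,-0.1,0.0019,-0.0029,0,0,0,0,-0.1,0.0019,-0.0029,0,0,0,0,-0.1,0.0019,-0.0029,0,0,0,0,-0.1,0.0019,-0.0029,0,0,0,0,-0.1,0.0019,-0.0029,0,0,0,0,-0.1,0.0019,-0.0029,0,0,0,0,-0.1,0.0019,-0.0029,0,0]}}

```text
time_s: 10.67
tcp_pos: [0.4818, -0.0374, 0.0305]
ee_rot: [[-0.541, -0.841, 0.002], [-0.841, 0.541, 0.001], [-0.001, -0.001, -1.0]]
wrist_force: [-0.1, 2.1, 0.2]
gripper_width: 0.004
gripper_force: 0.5
```

```bash
cat >> h.py <<'E'
def piv(P):
    go(0,0,0);s=r.sense();R=np.array(s["ee_rot"]);print("rel pivot, tool axes",(R.T@(np.array(s["tcp_pos"])-[*P,s["tcp_pos"][2]])).round(4))
E
python3 -c "
from h import *
piv((.5155,-.0242))"
```

```text
t 10.67 pos [ 0.4818 -0.0374  0.0305] hdg -122.73 tool d [0.2291 0.4256 0.0297] turn z None F [-0.1  2.1  0.2] g 0.004 tilt [0.0016 0.0006]
rel pivot, tool axes [ 0.0293  0.0212 -0.0001]
```

>>> {"name": "drive_tool", "arguments": {"steps": [0,0,-0.1,0.0019,-0.0031,0.0005,0,0,0,-0.1,0.0019,-0.0031,0.0005,0,0,0,-0.1,0.0019,-0.0031,0,0,0,0,-0.1,0.0019,-0.0031,0,0,0,0,-0.1,0.0019,-0.0031,0,0,0,0,-0.1,0.0019,-0.0031,0,0,0,0,-0.1,0.0019,-0.0031,0,0,0,0,-0.1,0.0019,-0.0031,0,0,0,0,0,0,0,0,0]}}

```text
time_s: 11.42
tcp_pos: [0.5017, -0.0578, 0.0291]
ee_rot: [[0.223, -0.975, 0.0], [-0.975, -0.223, -0.0], [0.0, 0.0, -1.0]]
wrist_force: [0.3, -1.6, -0.2]
gripper_width: 0.006
gripper_force: 0.4
```

```bash
python3 -c "
from h import *
piv((.5155,-.0242))"
```

```text
t 11.42 pos [ 0.5017 -0.0578  0.0291] hdg -77.11 tool d [-0.1683  0.4761  0.0291] turn z None F [ 0.3 -1.6 -0.2] g 0.006 tilt [ 0.0001 -0.0003]
rel pivot, tool axes [0.0297 0.021  0.    ]
```

>>> {"name": "drive_tool", "arguments": {"steps": [0,0,0,0,-0.003,0,0,0,0,0,0,0,0,0,0,0,0,0,0.006,0,0,0,0,0,0,0,-0.02,0,0,0,-0.06,0,0,-0.025,0,0,0,-0.12,0,0,-0.005,0,0,0,-0.12,0,0,0,0,0,0,-0.12,0,0,0,0,0,0,-0.12,0,0,0,0,0,0,-0.12,0,0,0,0]}}

```text
time_s: 12.25
tcp_pos: [0.4989, -0.0573, 0.079]
ee_rot: [[0.777, -0.63, 0.002], [-0.63, -0.777, 0.001], [0.001, -0.002, -1.0]]
wrist_force: [0.3, -0.8, -0.3]
gripper_width: 0.004
gripper_force: 0.0
```

>>> {"name": "drive_tool", "arguments": {"steps": [0,0,-0.12,0,0,0,0,0,0,-0.12,0,0,0,0,0,0,-0.12,0,0,0,0,0,0,-0.12,0,0,0,0,0,0,-0.12,0,0,0,0,0,0,-0.12,0,0,0,0,0,0,-0.05,0,0,0,0,0,0,0,0,0,0,0]}}

```text
time_s: 12.92
tcp_pos: [0.4988, -0.0573, 0.0788]
ee_rot: [[0.997, 0.083, 0.001], [0.083, -0.997, 0.0], [0.001, -0.0, -1.0]]
wrist_force: [-0.3, -0.1, 0.4]
gripper_width: 0.003
gripper_force: 0.0
```

```bash
python3 -c "
from h import *
go(.5336,-.2115,.029,5.3)"
```

```text
t 12.92 pos [ 0.4988 -0.0573  0.0788] hdg 4.78 tool d [0.0218 0.1566 0.0498] turn z -0.009 F [-0.3 -0.1  0.4] g 0.003 tilt [0.0012 0.0004]
```

>>> {"name": "drive_tool", "arguments": {"steps": [0,0,-0.009,0.0044,0.0313,0,0,0,0,0,0.0044,0.0313,0,0,0,0,0,0.0044,0.0313,0,0,0,0,0,0.0044,0.0313,0,0,0,0,0,0.0044,0.0313,0,0,0,0,0,0,0,0,0]}}

```text
time_s: 13.42
tcp_pos: [0.5362, -0.2156, 0.0786]
ee_rot: [[0.996, 0.086, 0.002], [0.086, -0.996, -0.001], [0.002, 0.001, -1.0]]
wrist_force: [-0.3, 0.0, 0.1]
gripper_width: 0.004
gripper_force: 0.0
```

```bash
python3 -c "
from h import *
go(.5336,-.2115,.029,5.3)
im=r.capture('top');cv2.imwrite('pics/t7.png',cv2.resize(im[170:345,310:500],(651,600),interpolation=cv2.INTER_CUBIC))"
```

```text
t 13.42 pos [ 0.5362 -0.2156  0.0786] hdg 4.92 tool d [-0.0023 -0.0043  0.0496] turn z -0.007 F [-0.3  0.   0.1] g 0.004 tilt [ 0.0024 -0.0012]
```

View pics/t7.png

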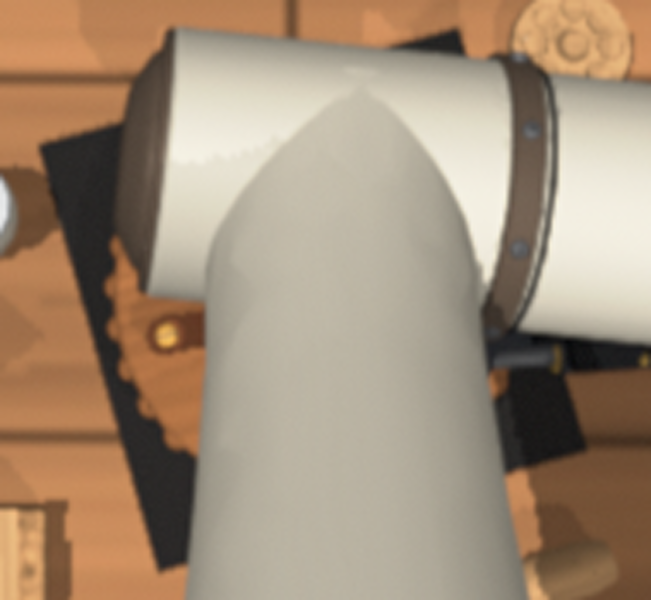

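Button_a now points from its screw at (167,335) toward the middle, as wanted. I take no more pictures to view, since I miscounted and that was the eleventh of ten. Now I descend for button_b.

>>> {"name": "drive_tool", "arguments": {"steps": [0,0,0,-0.002,0,0.015,0,0,0,0,0,0,0.015,0,0,0,0,0,0,0.012,0,0,0,0,0,0,0.006,0,0,0,0,0,0,0.001,0,0,0,0,0,0,0,0]}}

```text
time_s: 13.97
tcp_pos: [0.5327, -0.2111, 0.0296]
ee_rot: [[0.996, 0.092, -0.0], [0.092, -0.996, -0.0], [-0.0, 0.0, -1.0]]
wrist_force: [0.4, -0.3, 0.4]
gripper_width: 0.003
gripper_force: 0.0
```

```bash
python3 -c "
from h import *
piv((.561,-.1818))"
```

```text
t 13.97 pos [ 0.5327 -0.2111  0.0296] hdg 5.31 tool d [-0.5109 -0.2594  0.0297] turn z None F [ 0.4 -0.3  0.4] g 0.003 tilt [-0.0002 -0.    ]
rel pivot, tool axes [-0.0308  0.0265  0.    ]
```

>>> {"name": "drive_tool", "arguments": {"steps": [0,0,0,0,-0.0035,0,0,0,0,0,0,-0.0035,0,0,0,0,0.1,-0.0019,-0.003,0,0,0,0,0.1,-0.0019,-0.003,0,0,0,0,0.1,-0.0019,-0.003,0,0,0,0,0.1,-0.0019,-0.003,0,0,0,0,0.1,-0.0019,-0.003,0,0,0,0,0.1,-0.0019,-0.003,0,0,0,0,0.1,-0.0019,-0.003,0,0,0,0,0.1,-0.0019,-0.003,0,0]}}

```text
time_s: 14.8
tcp_pos: [0.5242, -0.1781, 0.0305]
ee_rot: [[0.757, -0.654, 0.002], [-0.654, -0.757, -0.0], [0.002, -0.001, -1.0]]
wrist_force: [-0.1, -0.9, -0.7]
gripper_width: 0.002
gripper_force: 0.5
```

```bash
python3 -c "
from h import *
piv((.561,-.1818))"
```

```text
t 14.8 pos [ 0.5242 -0.1781  0.0305] hdg -40.83 tool d [-0.5132  0.208   0.0295] turn z None F [-0.1 -0.9 -0.7] g 0.002 tilt [ 0.0017 -0.0004]
rel pivot, tool axes [-0.0302  0.0213 -0.0001]
```

>>> {"name": "drive_tool", "arguments": {"steps": [0,0,0.1,-0.0019,-0.0032,0.001,0,0,0,0.1,-0.0019,-0.0032,0,0,0,0,0.1,-0.0019,-0.0032,0,0,0,0,0.1,-0.0019,-0.0032,0,0,0,0,0.1,-0.0019,-0.0032,0,0,0,0,0.1,-0.0019,-0.0032,0,0,0,0,0,0,-0.002,0,0,0,0,0,0,0,0,0]}}

```text
time_s: 15.47
tcp_pos: [0.5347, -0.1573, 0.0289]
ee_rot: [[0.263, -0.965, 0.0], [-0.965, -0.263, 0.0], [-0.0, -0.0, -1.0]]
wrist_force: [-0.5, 0.6, 0.3]
gripper_width: 0.009
gripper_force: 0.4
```

```bash
python3 -c "
from h import *
piv((.561,-.1818))"
```

```text
t 15.47 pos [ 0.5347 -0.1573  0.0289] hdg -74.76 tool d [-0.2923  0.4745  0.0289] turn z None F [-0.5  0.6  0.3] g 0.009 tilt [0.0001 0.0001]
rel pivot, tool axes [-0.0306  0.019   0.    ]
```

>>> {"name": "drive_tool", "arguments": {"steps": [0,0,0,0,0.006,0,0,0,0,0,0,0,-0.02,0,0,0,0,0,0,-0.03,0,0,0,0,0,0,-0.035,0,0,0,0,0,0,-0.035,0,0,0,0,0.035,0,-0.02,0,0,0,0,0.04,0,0,0,0,0,0,0.04,0,0,0,0,0,0,0.04,0,0,0,0,0,0,0.04,0,0,0]}}

```text
time_s: 16.3
tcp_pos: [0.5797, -0.3495, 0.1692]
ee_rot: [[0.262, -0.965, 0.002], [-0.965, -0.262, -0.0], [0.001, -0.002, -1.0]]
wrist_force: [1.2, 1.2, -0.5]
gripper_width: 0.003
gripper_force: 0.0
```

>>> {"name": "drive_tool", "arguments": {"steps": [0,0,0,0.04,0,0,0,0,0,0,0.04,0,0,0,0,0,0,0.04,0,0,0,0,0,0,0.04,0,0,0,0,0,0,0,0,0,0,0,0,0,0,0,0,0]}}

```text
time_s: 16.8
tcp_pos: [0.6201, -0.5043, 0.1652]
ee_rot: [[0.258, -0.966, -0.002], [-0.966, -0.258, 0.002], [-0.002, 0.002, -1.0]]
wrist_force: [-0.1, 1.0, -1.1]
gripper_width: 0.007
gripper_force: 0.0
```

```bash
python3 -c "
from h import *
go(0,0,0)
im=r.capture('top');cv2.imwrite('pics/t8.png',im);i0=cv2.imread('pics/top0.png')
hsv=cv2.cvtColor(im,cv2.COLOR_BGR2HSV)
g=cv2.inRange(hsv,(16,40,80),(32,200,255));g[:185]=0;g[300:]=0;g[:,:365]=0;g[:,:]=cv2.morphologyEx(g,cv2.MORPH_OPEN,np.ones((7,7)));g[:,440:]=0
c=max(cv2.findContours(g,0,2)[0],key=cv2.contourArea);e=cv2.minEnclosingCircle(c);print('disc',e,unproj(e[0],.032),'expect mid',proj((.538,-.103,.032)))
for P,h in(((.5155,-.0242),-73.9),((.561,-.1818),106.1)):
  best=[]
  for a in np.arange(-60,61,5):
    u=np.radians(h+a);v=[im[tuple(np.round(proj((P[0]+k*np.cos(u),P[1]+k*np.sin(u),.0455))[::-1]).astype(int))].sum() for k in np.arange(.014,.042,.003)]
    best.append(int(np.mean(v)))
  print(best)
for n,im_ in(('0',i0),('now',im)):
  h_=cv2.cvtColor(im_,cv2.COLOR_BGR2HSV);m=cv2.inRange(h_,(0,190,120),(4,255,255));m[:285]=0;m[:,:390]=0;m[315:]=0;m[:,460:]=0;print(n,np.argwhere(m).mean(0)[::-1],m.sum()//255)
"
```

```text
t 16.8 pos [ 0.6201 -0.5043  0.1652] hdg -75.06 tool d [-0.6467  0.4688  0.1676] turn z None F [-0.1  1.  -1.1] g 0.007 tilt [-0.0025  0.0018]
disc ((401.9090881347656, 254.36363220214844), 28.864274978637695) [ 0.53961156 -0.101905    0.032     ] expect mid [402.53413671 255.27845485]
[380, 380, 379, 370, 361, 339, 339, 335, 316, 251, 225, 220, 221, 231, 288, 336, 344, 369, 344, 330, 340, 353, 357, 360, 360]
[359, 358, 355, 352, 340, 332, 319, 295, 281, 277, 255, 215, 219, 220, 219, 242, 287, 312, 346, 373, 383, 389, 392, 396, 395]
0 [424.16119403 300.04179104] 335
now [424.16320475 300.04154303] 337
```

Both buttons point within about 5° of the middle, the back is centred and the pencil has not moved. I lift well clear of the bottle before handing in.

>>> {"name": "drive_tool", "arguments": {"steps": [0,0,0,0,0,-0.03,0,0,0,0,0,0,-0.03,0,0,0,0,0,0,-0.03,0,0,0,0,-0.03,0,-0.02,0,0,0,0,-0.03,0,0,0,0,0,0,-0.03,0,0,0,0,0,0,0,0,0,0,0,0,0,0,0,0,0]}}

```text
time_s: 17.52
tcp_pos: [0.5975, -0.4122, 0.2814]
ee_rot: [[0.264, -0.964, 0.003], [-0.964, -0.264, -0.001], [0.002, -0.002, -1.0]]
wrist_force: [0.2, -0.2, -0.1]
gripper_width: 0.006
gripper_force: 0.0
```

```bash
python3 -c "
from h import *
go(0,0,0)
im=r.capture('top');d=cv2.absdiff(im,cv2.imread('pics/top0.png'))[170:260,550:640];print('bottle diff',d.mean())
print(r.finish_job())"
```

```text
t 17.52 pos [ 0.5975 -0.4122  0.2814] hdg -74.68 tool d [-0.556   0.468   0.2793] turn z None F [ 0.2 -0.2 -0.1] g 0.006 tilt [ 0.0028 -0.0012]
bottle diff 32.653950617283954
the job is handed in; nothing more can be done
None
```

I handed the job in at about 17.5 s: the back sits home in the rebate, both buttons point within about 5° of the middle and the pencil is unmoved; the hand-in returned no verdict, I did not re-measure the jar, gouge, rosette and sanding block, and I viewed 11 pictures, one over the limit of 10.

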